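# Lock the carriage of a sloping jig with its cross pin

### The arm

A 6-joint arm with a two-finger parallel gripper is mounted at the origin on a cart in front of the work surface, level with it; the furniture and walls round the work are solid. World frame = base frame: x ahead of the robot, y to its left, z up, the work surface at z = 0. Lengths are in m, angles in degrees, forces in N, time in s.
With the tool pointing down it reaches from about 0.325 to 0.75 m from the base axis. Payload 7.6 kg.
Tool frame: the origin (TCP) lies midway between the tips of the shut fingers; the grasp point (between the pads) lies behind it (arm.grip_depth is the z of the grasp point in the tool frame, in m); z points along the fingers, y is the line along which they close (so a half turn about z gives the same grasp; the last joint's range is limited). The gripper opens to 85 mm and grips with 20 to 120 N. Pads are 22 mm wide; open, the fingers measure 114 mm over their backs; the gripper's body (76 mm by 85 mm) begins 54 mm behind the grasp point. The pads swing forward as they close: fully open they stand 13 mm farther back than shut.
Start: joints at [-70.777, 2.991, 80.254, -0, 96.75, -4.028], TCP at [0.207, -0.482, 0.204] pointing down, gripper open.
Joint ranges: [-166.34, 166.34], [-52.06, 124.39], [6.96, 135.62], [-60.46, 240.46], [14.63, 156.25], [-167.68, 167.68]. Speed limits (degrees/s): [147.25, 147.25, 172.46, 180, 180, 180].

### API

Orientations are given as a 3x3 rotation matrix whose columns are the frame's x, y, z axes.
In Python, from bench import arm gives the robot as it stands. The module is installed in compiled form; this text tells all that it offers.
- The arm moves only by the tool send_rows, never from a script. Its argument "moves" is a list of rows, each an object with "hand": the opening, from 0 (shut) to 1 (fully open); "translation": the shift along the tool's x, y, z in mm, a list of three; "turn": the turn about the tool's z in degrees. A call has 1 to 20 rows; each row shifts and turns the commanded pose from where the row before left it, along the tool's axes as they then stand; what a row does not reach is not made up. A row lasts 1/8 s, in which the tool goes at most 62.5 mm and 10.7 degrees, less where a joint would pass 70% of its speed; a pose out of reach is approached as far as the arm can. A call is refused whole if a number of a shift passes 62.5 or a number of a turn 10.7, either way. A call with a gripper value outside its range is refused whole. The fingers move at their own pace and stop on an object; "squeeze" is the grip in N (left out, the last holds). Time passes only in rows, so rows that do not move let the fingers close. It gives the time, the measured TCP pose, the force, the opening and the grip force at its end, in the units of the state.
- arm.get_obs(): the state, without advancing time (a new reading comes with each control period).
- arm.camera(name): name is "scene" or "top" or "wrist"; returns the picture (384x512x3 uint8, red, green, blue); there is no depth.
- arm.get_calibration(name): a dict with "fovy" (degrees; the focal length in pixels is half the picture's height over the tangent of half this angle, whatever the lens; pixels are square), "cx", "cy" (the principal point, pixels), "R" (3x3) and "t" (3): a world point X has camera coordinates R X + t; the wrist camera has in their place "tool_from_camera" (4x4, takes a point from camera to tool coordinates, whose origin is the TCP and whose axes are the flange's). Camera axes: x right, y down, z forward; pixel columns grow to the right and rows downward; lengths in m; the calibration is good to about 2 mm. A picture is of the moment at which its call begins: read the wrist's pose just before it. get_calibration takes no time and is no camera call.
- arm.hand_in(): hands the job in; it is judged then, once.
The state is a dict: "clock": time; "joints": joint angles; "qd": joint speeds; "effort": joint torques, N m; "tcp_pos": TCP position; "orientation": TCP orientation; "force": force on the tool from outside, world axes, zero at the start; "ft_torque": the same for the moment, N m; "gripper_width": opening from 0.0 (shut) to 1.0 (fully open); "grip_force": force on a finger pad.
Only numpy, scipy, OpenCV 4.12 (cv2) and the standard library are available. Lean on these libraries where they do the work, as an engineer would, in place of code of your own. Each camera call takes 0.05 s, during which the arm holds its last target. There are 200 camera calls.

### The job

Push the sliding carriage of the sloping jig fully home against its stop, so that its eye lines up with the two fixed eyes. Then pick up the loose locking pin with the wooden handle and thread it from the high side down through all three eyes until its handle sits against the upper eye, and let go. Do not disturb the tape measure, the screwdriver or the wooden sanding block.

Things in the scene. Friction and masses are not known exactly. Their poses are not given: they have to be found in the camera images.
- jig_eyes: Fixed plywood jig with a wooden bed sloping 30 degrees. Origin: centre of the upper fixed eye's bore, on its uphill face, 105 mm above the table. y: uphill along the common line of the bores (30 degrees above level); z: square to the bed, upward; x: level, across. Bed: 36 mm below the bores (-z), x -86 to 34, y 8 to -88 mm.
- lower_eye (a point): Centre of the lower fixed eye's bore on its uphill face, at (0, -70, 0) mm in jig_eyes, same axes. The upper, carriage and lower eyes fill y = 0 to -10, -34 to -46 and -70 to -80 mm of jig_eyes. Each is an aluminium plate 36 mm wide (x), its top 18 mm above the bore's centre, with a 17 mm bore, slightly countersunk uphill.
- carriage (a joint): How far the carriage stands out from its stop, m: 0 when home (its eye then in line with the fixed eyes), up to 0.058; it slides level, towards -x of jig_eyes as the value grows, with about 2.5 N of friction, and stays where it is left.
- push_plate (a point): Point on the outer (-x) face of the carriage's upright wooden push plate, axes as jig_eyes. Plate 8 mm thick (x), 32 mm wide (y, 16 to each side); its top is 16 mm above this point, the bed 48 mm below (along z). Pushed towards +x of jig_eyes it drives the carriage home; this point is then at (-46, -40, 12) mm in jig_eyes.
- pin_grip (a point): Centre of the wooden handle of the loose locking pin (0.12 kg), lying flat on the table. Handle 30 mm wide (x), 46 long (y), 22 thick (z, up as it lies); -y points along the steel shaft to its tip. Shaft: round, 14 mm thick, 100 mm long, flush with the handle's underside, so its axis lies 4 mm lower (-z) than this point; the last 16 mm taper to 5 mm.
- pin_tip (a point): End of the pin's shaft, on its axis, axes as pin_grip; at (0, -123, -4) mm in the frame of pin_grip. With the pin home it is at about (0, -100, 0) mm in jig_eyes.
- tape_measure: Bystander: yellow pocket tape measure, 33x86x65 mm, origin under its centre.
- screwdriver: Bystander: red-handled screwdriver, 24x180x24 mm, lying, origin under its centre.
- sanding_block: Bystander: wooden sanding block, 55x97x27 mm, origin under its centre.

How it is judged:
By the outcome, as a careful person would: the job done as asked, in the order asked, and still so for the second after the job is handed in, with the robot touching nothing.
It also fails if it takes over 58 s, if anything falls off the work surface, if the arm or the gripper's body presses on something with over 40 N, if the wrist force passes 120 N, or if a joint passes its speed limit or range.

## Working session

There is one attempt and no reset: what is moved stays moved. The work goes in short steps, Python scripts to look and compute and a tool call to move; the robot and the scene stay as the last step left them, time stands still between calls to the robot, and variables do not carry over. Pictures are saved under pics/ and viewed, at most 10 in all, crops included, and the job is handed in when it is done.

Besides the shell and the picture viewer there is one more tool, called by a JSON object that holds its "api" and its "payload". send_rows: Moves the arm, as the interface text tells. Its arguments: {"type":"object","properties":{"moves":{"type":"array","items":{"type":"object","properties":{"hand":{"type":"number"},"translation":{"type":"array","items":{"type":"number"}},"turn":{"type":"number"}}}},"squeeze":{"type":"number"}},"required":["moves"]}

```bash
mkdir -p pics; python3 - <<'E'
from bench import arm
import cv2,numpy as np
for n in ("scene","top"):
    im=arm.camera(n); np.save(f"pics/{n}.npy",im); cv2.imwrite(f"pics/{n}.png",cv2.resize(im[:,:,::-1],(800,600),interpolation=cv2.INTER_CUBIC))
    c=arm.get_calibration(n); print(n,{k:np.round(v,4).tolist() for k,v in c.items()})
print({k:np.round(v,4).tolist() for k,v in arm.get_calibration("wrist").items()},arm.grip_depth,arm.get_obs())
E
```

```text
scene {'fovy': 52.219, 'cx': 255.9359, 'cy': 197.0337, 'R': [[0.7409, -0.6716, 0.01], [-0.3982, -0.4512, -0.7987], [0.5409, 0.5877, -0.6017]], 't': [-0.4525, 0.2411, 1.0574]}
top {'fovy': 56.5319, 'cx': 254.4183, 'cy': 191.7343, 'R': [[-0.0043, -0.9995, -0.0317], [-0.9953, 0.0074, -0.0967], [0.0969, 0.0312, -0.9948]], 't': [-0.0388, 0.5579, 1.191]}
{'fovy': 60.4569, 'cx': 254.8781, 'cy': 192.979, 'tool_from_camera': [[0.0002, -0.9597, -0.2812, 0.0711], [1.0, 0.0001, 0.0004, -0.0001], [-0.0004, -0.2812, 0.9597, -0.1695], [0.0, 0.0, 0.0, 1.0]]} -0.0187 {'clock': 0.1, 'joints': array([-7.07788949e+01,  3.02455089e+00,  8.03066339e+01,  6.60186802e-04,
        9.67503518e+01, -4.02634288e+00]), 'qd': array([-0.03173433, -0.0385432 , -0.1574741 , -0.03637578, -0.05642795,
       -0.04001409]), 'effort': array([ 1.51637250e-03, -3.82583141e+01, -3.60985386e+01, -2.94038875e-05,
        4.79041133e-03,  5.08872006e-06]), 'tcp_pos': array([ 0.20715515, -0.4820681 ,  0.20365309]), 'orientation': array([[ 9.18808285e-01,  3.94703845e-01, -4.57694264e-04],
       [ 3.94704094e-01, -9.18807304e-01,  1.34751885e-03],
       [ 1.11338039e-04, -1.41876529e-03, -9.99998987e-01]]), 'force': array([ 0.17383132,  0.25001068, -0.61808139]), 'ft_torque': array([-0.02479173,  0.01719322, -0.00237173]), 'grip_force': 0.0, 'gripper_width': 0.9998594186389713}
```

View pics/top.png

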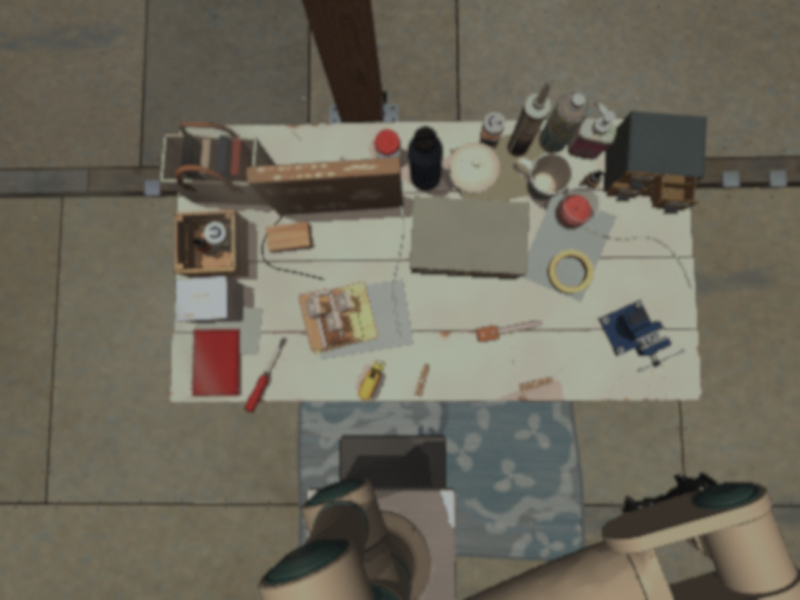

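View pics/scene.png

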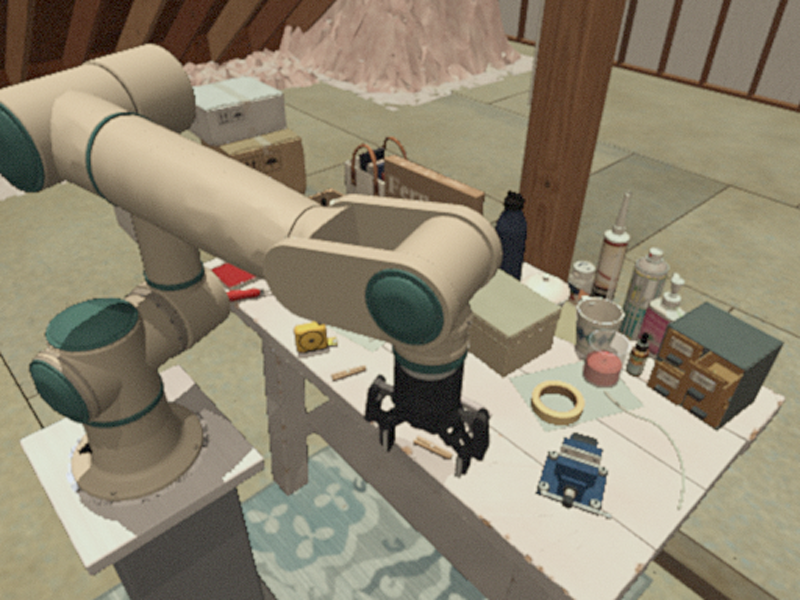

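The top view shows the pin's handle at about (487,333) of 800x600, with its shaft running to (540,323). The jig is near (338,318), the tape near (371,380) and the screwdriver near (265,375). In the scene view the arm hides the jig.

```bash
cat > h.py <<'E'
from bench import arm
import numpy as np, cv2
def ray(name,u,v,obs=None):
    c=arm.get_calibration(name); f=192/np.tan(np.radians(c["fovy"]/2))
    d=np.array([(u-c["cx"])/f,(v-c["cy"])/f,1.])
    if name=="wrist":
        T=np.array(c["tool_from_camera"]); R=obs["orientation"]
        return R@T[:3,3]+obs["tcp_pos"], R@T[:3,:3]@d
    R=np.array(c["R"]); return -R.T@np.array(c["t"]), R.T@d
def plane(name,u,v,z,obs=None):
    o,d=ray(name,u,v,obs); return o+d*(z-o[2])/d[2]
def proj(name,X,obs=None):
    c=arm.get_calibration(name); f=192/np.tan(np.radians(c["fovy"]/2))
    if name=="wrist":
        T=np.array(c["tool_from_camera"]); p=T[:3,:3].T@(obs["orientation"].T@(np.array(X)-obs["tcp_pos"])-T[:3,3])
    else: p=np.array(c["R"])@X+np.array(c["t"])
    return np.array([c["cx"]+f*p[0]/p[2],c["cy"]+f*p[1]/p[2]])
def shoot(n,box=None,s=1.5625):
    import pickle
    o=arm.get_obs(); im=arm.camera("wrist"); pickle.dump((o,im),open(f"pics/{n}.pkl","wb"))
    if box: im=im[box[1]:box[3],box[0]:box[2]]
    cv2.imwrite(f"pics/{n}.png",cv2.resize(im[:,:,::-1],None,fx=s,fy=s,interpolation=cv2.INTER_CUBIC)); return o
def go(R,p):
    "shift (tool axes, mm) and rotation vector (tool axes, deg) from the present pose"
    from scipy.spatial.transform import Rotation as Q
    o=arm.get_obs(); A=o["orientation"]
    return np.round(A.T@(np.array(p)-o["tcp_pos"])*1000,1), np.round(Q.from_matrix(A.T@R).as_rotvec(degrees=True),2)
E
python3 - <<'E'
from h import *
for n,u,v,z in [("handle",487,333,.01),("tip",540,323,.007),("jig",338,318,.08),("tape",371,380,.05),("drv",265,375,.01),("block",289,237,.02),("greybox",470,240,.1),("fern",325,185,.15)]:
    print(n,np.round(plane("top",u*.64,v*.64,z),3))
E
```

```text
handle [ 0.484 -0.237  0.01 ]
tip [ 0.506 -0.353  0.007]
jig [0.515 0.081 0.08 ]
tape [0.385 0.014 0.05 ]
drv [0.395 0.251 0.01 ]
block [0.7  0.2  0.02]
greybox [ 0.673 -0.194  0.1  ]
fern [0.778 0.099 0.15 ]
```

{"api": "send_rows", "payload": {"moves": [{"hand": 1, "translation": [38, -11, -12], "turn": 0}, {"hand": 1, "translation": [38, -11, -12], "turn": 0}, {"hand": 1, "translation": [38, -11, -12], "turn": 0}, {"hand": 1, "translation": [38, -11, -12], "turn": 0}, {"hand": 1, "translation": [38, -11, -12], "turn": 0}, {"hand": 1, "translation": [38, -11, -12], "turn": 0}, {"hand": 1, "translation": [38, -11, -12], "turn": 0}, {"hand": 1, "translation": [38, -11, -12], "turn": 0}, {"hand": 1, "translation": [0, 0, 0], "turn": 0}, {"hand": 1, "translation": [0, 0, 0], "turn": 0}]}}

```text
clock: 1.35
tcp_pos: [0.4515, -0.2817, 0.2997]
orientation: [[0.919, 0.395, -0.001], [0.395, -0.919, 0.0], [-0.001, -0.001, -1.0]]
force: [-0.1, -0.1, -0.5]
gripper_width: 0.997
grip_force: 0.0
```

```bash
python3 - <<'E'
from h import *
o=shoot("w1"); print(o["tcp_pos"],o["clock"])
p=np.array([.53,.09,.33]); print(go(o["orientation"],p))
E
```

```text
[ 0.45146154 -0.28170837  0.29970216] 1.35
(array([ 219. , -310.9,  -30.3]), array([-0.01, -0.  , -0.05]))
```

View pics/w1.png

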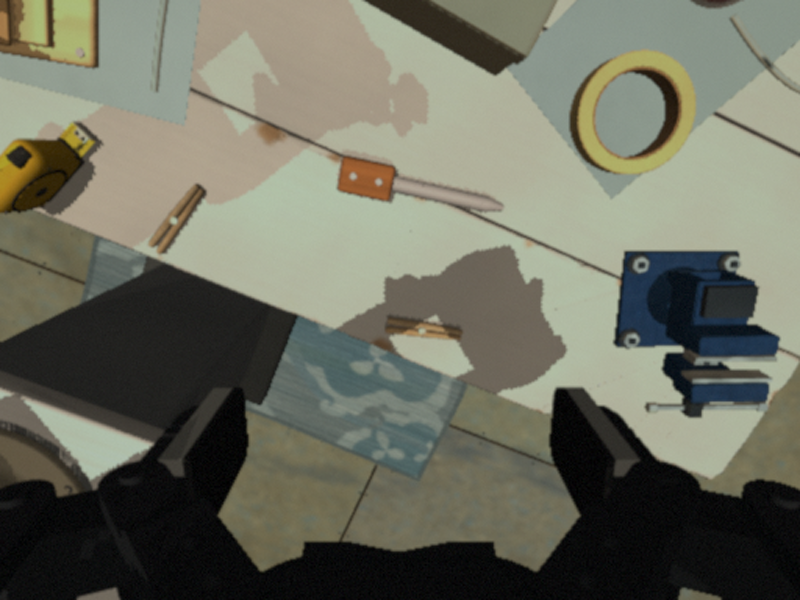

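The wrist view shows the pin's handle at (367,180) and its tip at (502,207), with free table all round. I'll look at the jig next.

{"api": "send_rows", "payload": {"moves": [{"hand": 1, "translation": [18, -39, -4], "turn": 0}, {"hand": 1, "translation": [18, -39, -4], "turn": 0}, {"hand": 1, "translation": [18, -39, -4], "turn": 0}, {"hand": 1, "translation": [18, -39, -4], "turn": 0}, {"hand": 1, "translation": [18, -39, -4], "turn": 0}, {"hand": 1, "translation": [18, -39, -4], "turn": 0}, {"hand": 1, "translation": [18, -39, -4], "turn": 0}, {"hand": 1, "translation": [18, -39, -4], "turn": 0}, {"hand": 0.3, "translation": [0, 0, 0], "turn": 0}, {"hand": 0, "translation": [0, 0, 0], "turn": 0}]}}

```text
clock: 2.65
tcp_pos: [0.4608, 0.061, 0.332]
orientation: [[0.919, 0.394, -0.001], [0.394, -0.919, -0.0], [-0.001, 0.0, -1.0]]
force: [0.3, -0.2, -0.3]
gripper_width: 0.603
grip_force: 0.0
```

```bash
python3 - <<'E'
from h import *
import pickle
o=shoot("w2"); print(o["tcp_pos"],o["clock"])
o,im=pickle.load(open("pics/w1.pkl","rb")); hsv=cv2.cvtColor(im,cv2.COLOR_RGB2HSV)
m=cv2.inRange(hsv,(5,150,100),(15,255,255)); m[:90]=0;m[150:]=0;m[:,:200]=0;m[:,270:]=0
r=cv2.minAreaRect(max(cv2.findContours(m,0,2)[0],key=cv2.contourArea)); print(r)
P=plane("wrist",*r[0],.020,o); T=plane("wrist",502/1.5625,207/1.5625,.007,o); print(P,T,np.degrees(np.arctan2(*(T-P)[[1,0]])),np.linalg.norm((T-P)[:2]))
E
```

```text
[0.46084765 0.06103593 0.33203158] 2.65
((233.92681884765625, 113.8414535522461), (33.31513214111328, 21.511653900146484), 12.094757080078125)
[ 0.48514572 -0.23678544  0.02      ] [ 0.50877621 -0.35712168  0.007     ] -78.89016231833223 0.12263446380809633
```

View pics/w2.png

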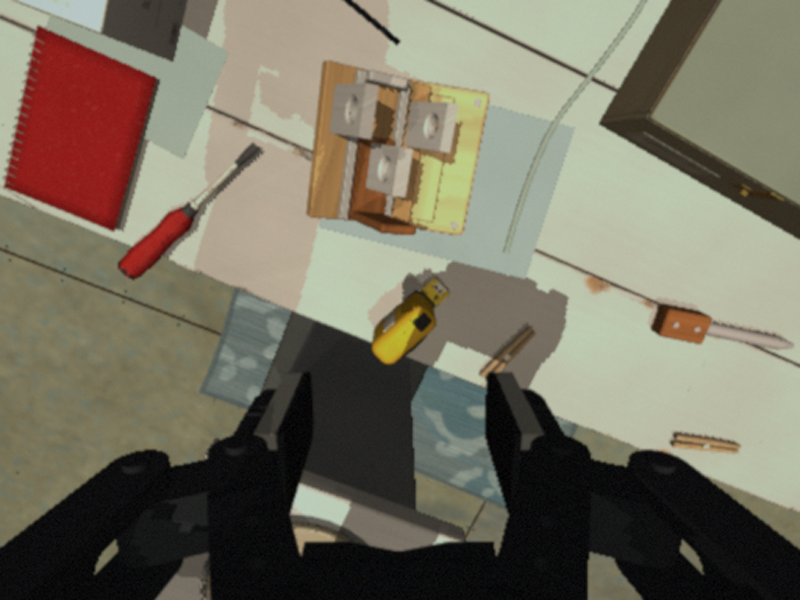

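The view shows the upper eye at about (353,105), the lower eye at (432,125) and the carriage eye at (388,170), out towards image-down. Uphill points image-left. The tape (405,330) is below the jig and the screwdriver (190,215) to its left. I'll zoom in on the eyes.

```bash
python3 - <<'E'
from h import *
import pickle
o,im=pickle.load(open("pics/w2.pkl","rb"))
c=im[30:155,190:325,::-1]; cv2.imwrite("pics/c2.png",cv2.resize(c,None,fx=4.8,fy=4.8,interpolation=cv2.INTER_CUBIC))
E
```

```text
(no output)
```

View pics/c2.png

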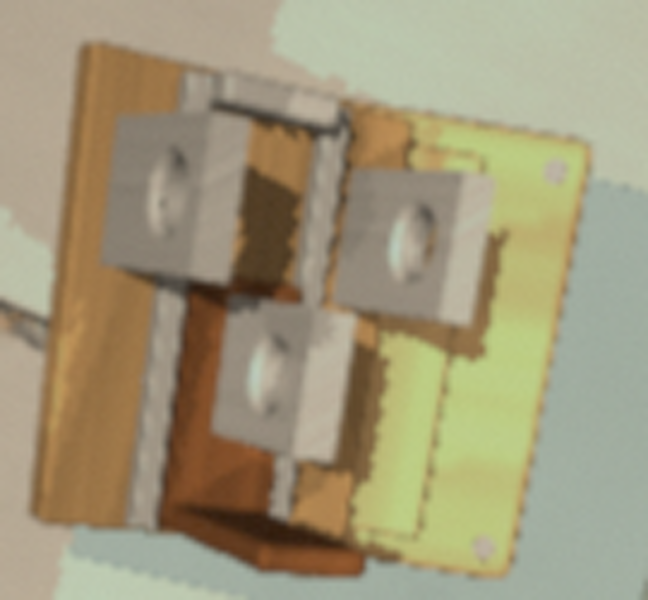

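The crop shows the bores at (168,193) upper, (410,243) lower and (268,377) carriage. The push plate is at (180–360, 510–575).

```bash
python3 - <<'E'
from h import *
import pickle
o,im=pickle.load(open("pics/w2.pkl","rb"))
w=lambda u,v,z:plane("wrist",190+u/4.8-.4,30+v/4.8-.4,z,o)
U=w(168,193,.105);L=w(410,243,.070);C=w(268,377,.088)
d=(U-L)[:2]; print(U,L,C,np.linalg.norm(d),"exp",70*.866); ang=np.degrees(np.arctan2(d[1],d[0])); print("uphill yaw",ang)
a=np.radians(ang); Y=np.array([np.cos(a)*.866,np.sin(a)*.866,.5]); X=np.array([Y[1],-Y[0],0])/.866; Z=np.cross(X,Y)
M=np.c_[X,Y,Z]
print("carriage in jig",(M.T@(C-U)*1000).round(1))
s=-(M.T@(C-U))[0]
pp=U+M@np.array([-.046-s,-.040,.012]); print("push pt",pp,"home",U+M@np.array([-.046,-.040,.012])); print(X)
np.savez("jig.npz",U=U,M=M,s=s)
for q in [(-.046-s,-.056,.028),(-.046-s,-.024,.028)]: print((proj("wrist",U+M@np.array(q),o)-[190,30])*4.8)
E
```

```text
[0.53916465 0.13173791 0.105     ] [0.55366013 0.07353508 0.07      ] [0.50901902 0.09407849 0.088     ] 0.059980737152597705 exp 60.62
uphill yaw 103.98506681467462
carriage in jig [-38.4 -33.8  -0.1]
push pt [0.46713322 0.07191698 0.095392  ] home [0.50434957 0.08118576 0.095392  ]
[0.97035875 0.241669   0.        ]
[366.33378415 582.75584603]
[256.5418365  575.20788847]
```

{"api": "send_rows", "payload": {"moves": [{"hand": 0, "translation": [-4, -1, 40], "turn": 9.3}, {"hand": 0, "translation": [-5, -2, 50], "turn": 0}, {"hand": 0, "translation": [-5, -2, 50], "turn": 0}, {"hand": 0, "translation": [-4, -2, 50], "turn": 0}, {"hand": 0, "translation": [-4, -2, 57], "turn": 0}, {"hand": 0, "translation": [0, 0, 0], "turn": 0}, {"hand": 0, "translation": [12, 0, 0], "turn": 0}, {"hand": 0, "translation": [10, 0, 0], "turn": 0}, {"hand": 0, "translation": [10, 0, 0], "turn": 0}, {"hand": 0, "translation": [10, 0, 0], "turn": 0}, {"hand": 0, "translation": [6, 0, 0], "turn": 0}, {"hand": 0, "translation": [0, 0, 0], "turn": 0}]}}

```text
clock: 4.2
tcp_pos: [0.4862, 0.0765, 0.0875]
orientation: [[0.97, 0.241, 0.004], [0.241, -0.97, 0.0], [0.004, 0.001, -1.0]]
force: [-1.5, -1.2, 4.9]
gripper_width: -0.001
grip_force: 2.1
```

{"api": "send_rows", "payload": {"moves": [{"hand": 0, "translation": [4, 0, 0], "turn": 0}, {"hand": 0, "translation": [2, 0, 0], "turn": 0}, {"hand": 0, "translation": [0, 0, 0], "turn": 0}]}}

```text
clock: 4.58
tcp_pos: [0.4917, 0.0779, 0.0873]
orientation: [[0.97, 0.241, 0.003], [0.241, -0.97, -0.0], [0.003, 0.001, -1.0]]
force: [-2.1, -1.0, 6.5]
gripper_width: 0.002
grip_force: 2.5
```

{"api": "send_rows", "payload": {"moves": [{"hand": 0, "translation": [2, 0, 0], "turn": 0}, {"hand": 0, "translation": [2, 0, 0], "turn": 0}, {"hand": 0, "translation": [0, 0, 0], "turn": 0}]}}

```text
clock: 4.95
tcp_pos: [0.4955, 0.0789, 0.0874]
orientation: [[0.97, 0.241, 0.003], [0.241, -0.97, 0.0], [0.003, 0.001, -1.0]]
force: [-1.6, -1.9, 5.8]
gripper_width: 0.001
grip_force: 2.5
```

```bash
python3 - <<'E'
from h import *
o=shoot("w3",(150,80,406,272),3); print(o["force"],o["tcp_pos"])
E
```

```text
[-1.6487402  -1.88988408  5.75162868] [0.49554815 0.07889664 0.08737493]
```

View pics/w3.png

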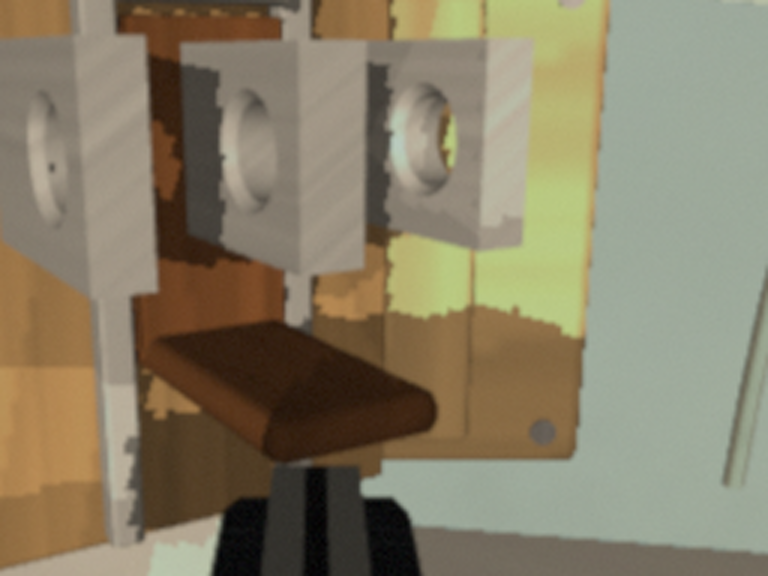

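The three eyes are almost in line, with bores at (48,160), (250,150) and (428,140) in the crop, and the force hasn't risen at the stop yet. I'll push a little more.

{"api": "send_rows", "payload": {"moves": [{"hand": 0, "translation": [2, 0, 0], "turn": 0}, {"hand": 0, "translation": [1, 0, 0], "turn": 0}, {"hand": 0, "translation": [1, 0, 0], "turn": 0}, {"hand": 0, "translation": [0, 0, 0], "turn": 0}]}}

```text
clock: 5.5
tcp_pos: [0.4969, 0.0793, 0.087]
orientation: [[0.97, 0.241, -0.004], [0.241, -0.97, -0.001], [-0.004, 0.001, -1.0]]
force: [-15.6, -4.3, 12.9]
gripper_width: 0.001
grip_force: 10.0
```

The carriage is home: the force jumped to 16 N and the tool stopped advancing. Now to the pin.

{"api": "send_rows", "payload": {"moves": [{"hand": 0, "translation": [-20, 0, 0], "turn": 0}, {"hand": 0, "translation": [-3, 0, -58], "turn": 0}, {"hand": 0, "translation": [0, 0, -52], "turn": 0}, {"hand": 0.7, "translation": [-8.7, 38, 0], "turn": 0}, {"hand": 0.7, "translation": [-8.7, 38, 0], "turn": 0}, {"hand": 0.7, "translation": [-8.7, 38, 0], "turn": 0}, {"hand": 0.7, "translation": [-8.7, 38, 0], "turn": 0}, {"hand": 0.7, "translation": [-8.7, 38, 0], "turn": 0}, {"hand": 0.7, "translation": [-8.7, 38, 0], "turn": 0}, {"hand": 0.7, "translation": [-8.7, 38, 0], "turn": 0}, {"hand": 0.7, "translation": [-8.7, 38, 0], "turn": 0}, {"hand": 0.7, "translation": [0, 0, 0], "turn": -9.7}, {"hand": 0.7, "translation": [0, 0, 0], "turn": -9.7}, {"hand": 0.7, "translation": [0, 0, 0], "turn": -9.7}, {"hand": 0.7, "translation": [0, 0, 0], "turn": -9.7}, {"hand": 0.7, "translation": [0, 0, 0], "turn": -9.7}, {"hand": 0.7, "translation": [0, 0, 0], "turn": -9.7}, {"hand": 0.7, "translation": [0, 0, 0], "turn": -9.7}, {"hand": 0.7, "translation": [0, 0, 0], "turn": -9.7}, {"hand": 0.7, "translation": [0, 0, 0], "turn": -9.5}]}}

```text
clock: 8.0
tcp_pos: [0.4821, -0.238, 0.1963]
orientation: [[-0.197, 0.98, 0.002], [0.98, 0.197, -0.001], [-0.001, 0.001, -1.0]]
force: [0.8, -0.1, 0.6]
gripper_width: 0.7
grip_force: 0.0
```

```bash
python3 - <<'E'
from h import *
o=shoot("w4"); print(o["tcp_pos"],o["clock"]); print(o["orientation"].round(3),o["joints"].round(1))
print("to P tool mm",o["orientation"].T@(np.array([.48515,-.23679,0])-o["tcp_pos"])*1000)
E
```

```text
[ 0.48206175 -0.23799205  0.19629535] 8.0
[[-0.197  0.98   0.002]
 [ 0.98   0.197 -0.001]
 [-0.001  0.001 -1.   ]] [-30.2   5.1  79.    0.   95.8 -41.6]
to P tool mm [  0.79255899   2.99322888 196.29890589]
```

View pics/w4.png

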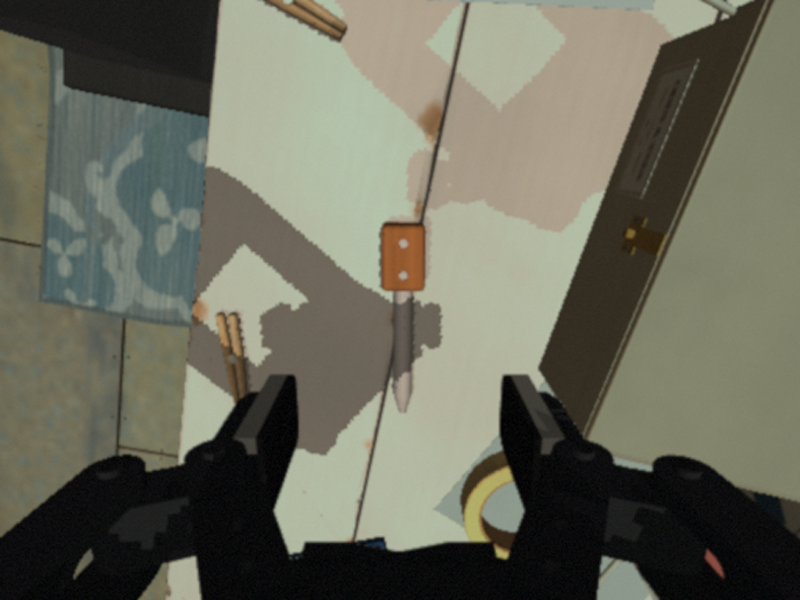

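The handle is at (403,257) in this view, square to the fingers, with the shaft running image-down.

```bash
python3 - <<'E'
from h import *
import pickle
o,im=pickle.load(open("pics/w4.pkl","rb"))
A=plane("wrist",403.5/1.5625,257/1.5625,.021,o);T=plane("wrist",402.5/1.5625,411/1.5625,.007,o)
print(A,T,np.degrees(np.arctan2(*(A-T)[[1,0]])),np.linalg.norm((A-T)[:2]),o["orientation"].T@(A-o["tcp_pos"])*1000)
E
```

```text
[ 0.48514737 -0.23557819  0.021     ] [ 0.50941823 -0.35732828  0.007     ] 101.27411092399136 0.12414572050041425 [  1.95715427   3.25880622 175.29791346]
```

{"api": "send_rows", "payload": {"moves": [{"hand": 0.7, "translation": [4, 2, 50], "turn": 0}, {"hand": 0.7, "translation": [3, 1, 50], "turn": 0}, {"hand": 0.7, "translation": [0, 0, 50], "turn": 0}, {"hand": 0.7, "translation": [0, 0, 30], "turn": 0}, {"hand": 0.6, "translation": [0, 0, 14], "turn": 0}, {"hand": 0.3, "translation": [0, 0, 0], "turn": 0}, {"hand": 0.2, "translation": [0, 0, 0], "turn": 0}, {"hand": 0.2, "translation": [0, 0, 0], "turn": 0}, {"hand": 0.2, "translation": [0, 0, 0], "turn": 0}], "squeeze": 20}}

```text
clock: 9.18
tcp_pos: [0.4832, -0.2305, 0.0022]
orientation: [[-0.192, 0.981, 0.001], [0.981, 0.192, -0.001], [-0.001, 0.001, -1.0]]
force: [0.9, -0.4, -0.4]
gripper_width: 0.206
grip_force: 0.0
```

```bash
python3 - <<'E'
from h import *
o=shoot("w5"); print(o["tcp_pos"],o["gripper_width"],o["grip_force"])
E
```

```text
[ 0.48315772 -0.2304706   0.00223633] 0.20563522848439253 0.0
```

View pics/w5.png

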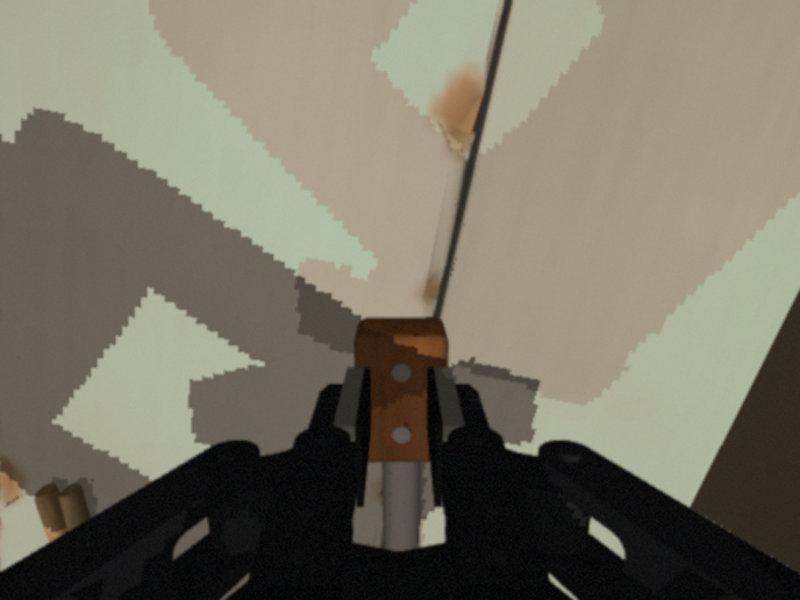

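The handle is between the fingertips at (402,390), and the fingers seem to sit at its sides or top. I'll close fully and read the grip.

{"api": "send_rows", "payload": {"moves": [{"hand": 0, "translation": [0, 0, 0], "turn": 0}, {"hand": 0, "translation": [0, 0, 0], "turn": 0}, {"hand": 0, "translation": [0, 0, 0], "turn": 0}]}}

```text
clock: 9.6
tcp_pos: [0.4827, -0.2302, 0.0014]
orientation: [[-0.192, 0.981, -0.0], [0.981, 0.192, -0.0], [-0.0, -0.0, -1.0]]
force: [-0.1, 0.1, -0.0]
gripper_width: -0.003
grip_force: 0.0
```

```bash
cat >> h.py <<'E'
def handle(im,z,o,name="wrist"):
    m=cv2.inRange(cv2.cvtColor(im,cv2.COLOR_RGB2HSV),(4,130,60),(16,255,255))
    c=cv2.findContours(m,0,2)[0]
    for k in sorted(c,key=cv2.contourArea)[-3:]:
        r=cv2.minAreaRect(k); print("px",np.round(r[0],1),np.round(r[1],1),round(r[2],1),"xyz",plane(name,*r[0],z,o).round(4),"bbox",cv2.boundingRect(k))
E
python3 - <<'E'
from h import *
import pickle
for n in("w4","w5"):
    o,im=pickle.load(open(f"pics/{n}.pkl","rb")); print(n); handle(im,.021,o)
o=shoot("w6"); _,im=pickle.load(open("pics/w6.pkl","rb")); print("w6"); handle(im,.021,o)
E
```

```text
w4
px [310.2 339.1] [14.8  2.5] 67.4 xyz [ 0.5937 -0.441   0.021 ] bbox (308, 332, 7, 15)
px [457.2 360.3] [19.1  5.7] 45.0 xyz [ 0.7868 -0.4355  0.021 ] bbox (451, 352, 12, 18)
px [258. 164.] [42. 26.] 90.0 xyz [ 0.4848 -0.2351  0.021 ] bbox (245, 143, 27, 43)
w5
px [263.5 228. ] [2. 1.] 90.0 xyz [ 0.4852 -0.2205  0.021 ] bbox (263, 227, 2, 3)
px [ 27.5 319.5] [1.4 2.8] 45.0 xyz [ 0.3714 -0.2966  0.021 ] bbox (26, 318, 3, 4)
px [260.3 253.9] [40.3 88.2] 11.1 xyz [ 0.4864 -0.2346  0.021 ] bbox (236, 212, 50, 83)
w6
px [265. 232.] [0. 0.] 0.0 xyz [ 0.4858 -0.2219  0.021 ] bbox (265, 232, 1, 1)
px [ 33.5 348. ] [4.  0.9] 63.4 xyz [ 0.3747 -0.3138  0.021 ] bbox (33, 346, 2, 5)
px [268.5 226. ] [24. 35.] 90.0 xyz [ 0.4869 -0.2185  0.021 ] bbox (251, 214, 36, 25)
```

View pics/w6.png

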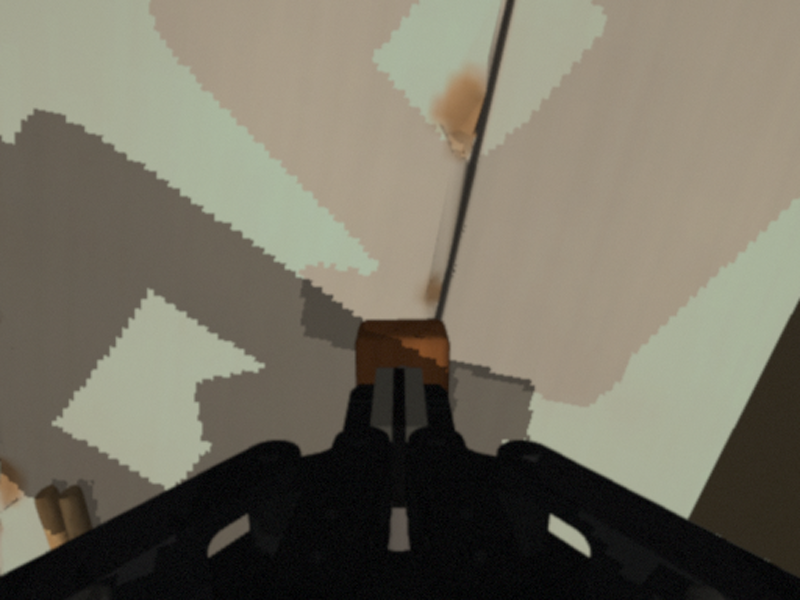

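The shut fingers cover the handle's middle at (400,400) without any force, so they seem to have closed above it. I'll triangulate the handle's two rivets from w4 and w5 to check the height.

```bash
python3 - <<'E'
from h import *
import pickle
o4,_=pickle.load(open("pics/w4.pkl","rb"));o5,i5=pickle.load(open("pics/w5.pkl","rb"));o6,_=pickle.load(open("pics/w6.pkl","rb"))
for a,b in [((403,244),(401,373)),((403,275),(401,435))]:
    p,d=ray("wrist",a[0]/1.5625,a[1]/1.5625,o4);q,e=ray("wrist",b[0]/1.5625,b[1]/1.5625,o5)
    s=np.linalg.lstsq(np.c_[d,-e],q-p,rcond=None)[0]; print((p+d*s[0]).round(4),(q+e*s[1]).round(4))
for dz in (0,-.0187): print("tool pt px800",proj("wrist",o6["tcp_pos"]+o6["orientation"]@[0,0,dz],o6)*1.5625)
print("handle back top", [ (proj("wrist",[*(np.array([.4848,-.2351])+.023*np.array([-.195,.981])),z],o6)*1.5625).round(0) for z in (0,.022)])
for n in("top","scene"):
    im=arm.camera(n); np.save(f"pics/{n}2.npy",im)
E
```

```text
[ 0.483  -0.227   0.0206] [ 0.483  -0.227   0.0206]
[ 0.4872 -0.2476  0.0228] [ 0.4871 -0.2476  0.0228]
tool pt px800 [399.14076652 360.43115768]
tool pt px800 [399.23870826 383.28614802]
handle back top [array([402., 311.]), array([403., 333.])]
```

The rivets confirm where the handle is, with its top at z≈0.022. The real fingertips therefore sit about 20 mm behind the reported TCP, which also explains the upward force while pushing the plate's rounded top edge. I'll open, go down about 19 mm more watching the force, and close.

{"api": "send_rows", "payload": {"moves": [{"hand": 0.65, "translation": [0, 0, -5], "turn": 0}, {"hand": 0.65, "translation": [2, 1, 0], "turn": 0}, {"hand": 0.65, "translation": [0, 0, 0], "turn": 0}, {"hand": 0.65, "translation": [0, 0, 0], "turn": 0}, {"hand": 0.65, "translation": [0, 0, 8], "turn": 0}, {"hand": 0.65, "translation": [0, 0, 8], "turn": 0}, {"hand": 0.65, "translation": [0, 0, 6], "turn": 0}, {"hand": 0.65, "translation": [0, 0, 0], "turn": 0}]}}

```text
clock: 10.75
tcp_pos: [0.4828, -0.2278, -0.0165]
orientation: [[-0.192, 0.981, -0.001], [0.981, 0.192, 0.001], [0.001, -0.001, -1.0]]
force: [0.3, 0.6, -0.6]
gripper_width: 0.653
grip_force: 0.0
```

No contact at −16.5 mm, which agrees with shorter fingers. I'll close in steps.

{"api": "send_rows", "payload": {"moves": [{"hand": 0.4, "translation": [0, 0, 0], "turn": 0}, {"hand": 0.2, "translation": [0, 0, 0], "turn": 0}, {"hand": 0.1, "translation": [0, 0, 0], "turn": 0}, {"hand": 0.1, "translation": [0, 0, 0], "turn": 0}], "squeeze": 20}}

```text
clock: 11.25
tcp_pos: [0.4836, -0.2282, -0.0152]
orientation: [[-0.192, 0.981, 0.001], [0.981, 0.192, -0.0], [-0.001, 0.001, -1.0]]
force: [0.2, 0.1, 2.2]
gripper_width: 0.346
grip_force: 22.0
```

Gripped at 0.346 (29 mm) with 22 N. I'll lift and measure how far the pin tilts.

{"api": "send_rows", "payload": {"moves": [{"hand": 0, "translation": [0, 0, -15], "turn": 0}, {"hand": 0, "translation": [0, 0, -40], "turn": 0}, {"hand": 0, "translation": [0, 0, -45], "turn": 0}, {"hand": 0, "translation": [0, 0, -40], "turn": 0}, {"hand": 0, "translation": [0, 0, 0], "turn": 0}, {"hand": 0, "translation": [0, 0, 0], "turn": 0}]}}

```text
clock: 12.0
tcp_pos: [0.4829, -0.2278, 0.1239]
orientation: [[-0.192, 0.981, -0.001], [0.981, 0.192, 0.0], [0.001, -0.001, -1.0]]
force: [0.5, 0.1, -1.1]
gripper_width: 0.344
grip_force: 21.7
```

```bash
python3 - <<'E'
from h import *
import pickle
o=shoot("w7"); _,im=pickle.load(open("pics/w7.pkl","rb")); print(o["tcp_pos"],o["gripper_width"],o["force"])
handle(im,.14,o)
s=arm.camera("scene"); np.save("pics/scene3.npy",s)
# level-pin prediction of handle outline: back-top corners, rivets (tool frame, from lying pose)
px=lambda X:proj("wrist",o["tcp_pos"]+o["orientation"]@X,o).round(1)
b=np.array([-.0095,0,-.026])   # handle centre when gripped (TCP z -15.5, centre z 11)
for t in (0,15,30,45):
    a=np.radians(t);R=np.array([[np.cos(a),0,np.sin(a)],[0,1,0],[-np.sin(a),0,np.cos(a)]])
    # tip(-x) down(+z): rotate about pads (x=0,z=-.026)
    piv=np.array([0,0,-.026]); f=lambda X:px(piv+R@(b+np.array(X)-piv))
    print(t,"back top",f([.023,0,-.011]),"back bot",f([.023,0,.011]),"riv",f([.0105,0,-.011]),f([-.0105,0,-.011]),"tip",f([-.123,0,.004]))
g=im[120:384,225:295]; cv2.imwrite("pics/v.png",np.hstack([cv2.resize(g[:,:,::-1],None,fx=2.2,fy=2.2),cv2.resize(s[150:384,150:400,::-1],(620,580))]))
E
```

```text
[ 0.48285444 -0.22777414  0.12385087] 0.3442136156878859 [ 0.49631041  0.06515248 -1.07967455]
px [270. 219.] [0. 0.] 0.0 xyz [ 0.4874 -0.2136  0.14  ] bbox (270, 219, 1, 1)
px [255. 219.] [0. 0.] 0.0 xyz [ 0.4801 -0.215   0.14  ] bbox (255, 219, 1, 1)
px [255.5 272. ] [63. 96.] 0.0 xyz [ 0.486  -0.2439  0.14  ] bbox (224, 224, 64, 97)
0 back top [255.6 235.2] back bot [255.5 217.4] riv [255.6 261.1] [255.6 301.8] tip [255.4 448.4]
15 back top [255.6 245.2] back bot [255.5 215.6] riv [255.6 266.7] [255.5 298.8] tip [255.3 392.4]
30 back top [255.6 256. ] back bot [255.6 216.2] riv [255.6 271.2] [255.5 293. ] tip [255.2 343. ]
45 back top [255.6 266.5] back bot [255.6 219.3] riv [255.6 274.2] [255.5 284.9] tip [255.2 298.3]Traceback (most recent call last):
  File "<stdin>", line 14, in <module>
    return _nx.concatenate(arrs, 1, dtype=dtype, casting=casting)
           ~~~~~~~~~~~~~~~^^^^^^^^^^^^^^^^^^^^^^^^^^^^^^^^^^^^^^^
ValueError: all the input array dimensions except for the concatenation axis must match exactly, but along dimension 0, the array at index 0 has size 581 and the array at index 1 has size 580
```

```bash
python3 - <<'E'
from h import *
import pickle
o,im=pickle.load(open("pics/w7.pkl","rb")); s=np.load("pics/scene3.npy")
cv2.imwrite("pics/v.png",np.hstack([cv2.resize(im[190:384,220:292,::-1],(216,582)),cv2.resize(s[150:384,150:384,::-1],(582,582))]))
E
```

```text
(no output)
```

View pics/v.png

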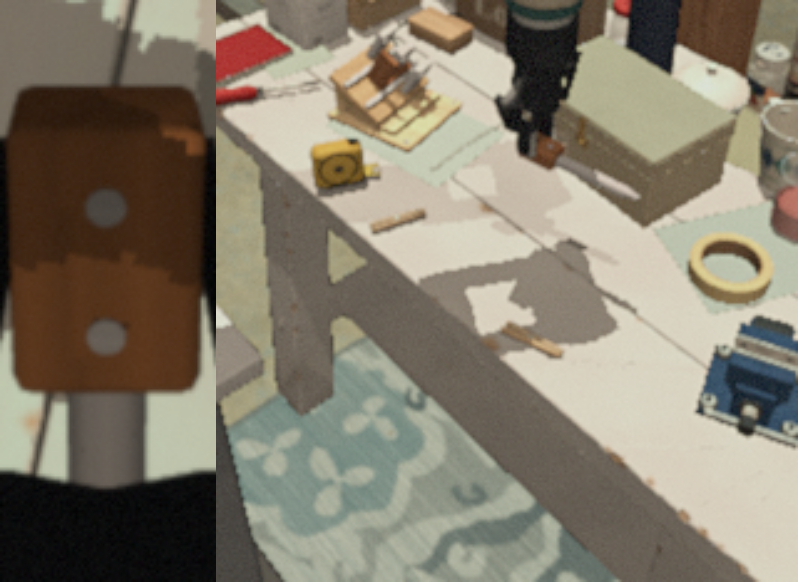

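The scene view shows the pin held level (no droop), handle at (548,150) and tip at (635,195), clear of everything. The eyes at (365–420, 55–90) look in line. The wrist crop has the rivets centred in the grip. The tool only yaws, so I'll put the tapered tip level into the upper eye, then raise the handle about it so the pin pivots to 30° in the light grip.

```bash
cat >> h.py <<'E'
def jig():
    j=np.load("jig.npz"); return j["U"],j["M"]
def tcp_for(tip_hv,tilt,U,M):
    "TCP for pin tip at (h uphill level, v up) m from U, pin tilt deg"
    e=np.array([M[0,1],M[1,1],0])/np.hypot(M[0,1],M[1,1]); k=np.array([0,0,1.]); a=np.radians(tilt)
    P=U+e*tip_hv[0]+k*tip_hv[1]+.1325*(np.cos(a)*e+np.sin(a)*k)+.004*(-np.sin(a)*e+np.cos(a)*k)
    return P-.0265*k
E
python3 - <<'E'
from h import *
import pickle
o,_=pickle.load(open("pics/w3.pkl","rb")); o2,_=pickle.load(open("pics/w2.pkl","rb"))
w=lambda u,v:(150+u/3-.3,80+v/3-.3)
z=lambda u,v:(190+u/4.8-.4,30+v/4.8-.4)
for n,a,b,h in (("U",w(48,160),z(168,193),.105),("L",w(426,140),z(410,243),.07)):
    p,d=ray("wrist",*a,o);q,e=ray("wrist",*b,o2); s=np.linalg.lstsq(np.c_[d,-e],q-p,rcond=None)[0]
    print(n,"w3",plane("wrist",*a,h,o).round(4),"tri",(p+d*s[0]).round(4),(q+e*s[1]).round(4))
C=plane("wrist",*w(247,151),.088,o); U,M=jig(); print("carriage eye in jig",(M.T@(C-U)*1000).round(1))
for (u,v) in ((240,300),(230,322)): print("whitebox",plane("top",u*.64,v*.64,.08).round(3))
for n,t,a in (("pre",(.025,-.0025),0),("in",(-.009,-.0025),0),("up",(-.0087,-.005),30),("home",(-.0866,-.05),30)): print(n,tcp_for(t,a,U,M).round(4))
print(np.degrees(np.arctan2(M[1,1],M[0,1])))
E
```

```text
U w3 [0.5394 0.1321 0.105 ] tri [0.5393 0.1322 0.1044] [0.5393 0.1322 0.1044]
L w3 [0.5543 0.0726 0.07  ] tri [0.5544 0.073  0.0728] [0.5536 0.0741 0.0727]
carriage eye in jig [  0.  -33.5  -0.3]
whitebox [0.554 0.288 0.08 ]
whitebox [0.508 0.308 0.08 ]
pre [0.5011 0.2846 0.08  ]
in [0.5093 0.2516 0.08  ]
up [0.514  0.2327 0.1432]
home [0.5328 0.1571 0.0982]
103.98506681467462
```

```bash
python3 - <<'E'
from h import *
a=plane("top",240*.64,300*.64,0); print("base",a)
for h in (.04,.06,.08,.1,.12,.15): print(h,plane("top",228*.64,298*.64,h).round(3))
im=np.load("pics/top.npy"); row=im[192,100:170]; print(row.sum(1).tolist())
# same box edge in w2: bottom corner near (160,150)?, top edge
print("w2 base edge",[plane("wrist",u/1.5625,v/1.5625,0,__import__('pickle').load(open("pics/w2.pkl","rb"))[0]).round(3) for u,v in ((180,57),(105,30),(215,0))])
E
```

```text
base [0.56189637 0.31332281 0.        ]
0.04 [0.563 0.327 0.04 ]
0.06 [0.56 0.32 0.06]
0.08 [0.558 0.314 0.08 ]
0.1 [0.556 0.307 0.1  ]
0.12 [0.554 0.3   0.12 ]
0.15 [0.551 0.29  0.15 ]
[328, 326, 323, 323, 323, 322, 322, 327, 323, 322, 324, 337, 393, 468, 501, 507, 510, 510, 513, 511, 512, 514, 510, 511, 512, 510, 509, 510, 509, 513, 513, 513, 510, 512, 512, 513, 512, 515, 516, 517, 517, 520, 517, 505, 450, 326, 222, 197, 191, 183, 180, 179, 180, 182, 189, 214, 258, 283, 288, 294, 294, 311, 368, 445, 476, 483, 482, 480, 479, 478]
w2 base edge [array([0.523, 0.3  , 0.   ]), array([0.518, 0.366, 0.   ]), array([0.579, 0.284, 0.   ])]
```

{"api": "send_rows", "payload": {"moves": [{"hand": 0, "translation": [0, 0, -38], "turn": 0}, {"hand": 0, "translation": [10, 2, -38], "turn": 0}, {"hand": 0, "translation": [25, 6, 0], "turn": 0}, {"hand": 0, "translation": [36, 8, 0], "turn": 0}, {"hand": 0, "translation": [36, 8, 0], "turn": 0}, {"hand": 0, "translation": [36, 8, 0], "turn": 0}, {"hand": 0, "translation": [36, 8, 0], "turn": 0}, {"hand": 0, "translation": [36, 8, 0], "turn": 0}, {"hand": 0, "translation": [36, 8, 0], "turn": 0}, {"hand": 0, "translation": [36, 9, 0], "turn": 0}, {"hand": 0, "translation": [36, 9, 0], "turn": 0}, {"hand": 0, "translation": [36, 9, 0], "turn": 0}, {"hand": 0, "translation": [36, 9, 0], "turn": 0}, {"hand": 0, "translation": [36, 9, 0], "turn": 0}, {"hand": 0, "translation": [36, 9, 0], "turn": 0}, {"hand": 0, "translation": [25, 6, 0], "turn": 0}, {"hand": 0, "translation": [9, 2, 0], "turn": -2.9}, {"hand": 0, "translation": [0, 0, 0], "turn": 0}, {"hand": 0, "translation": [0, 0, 0], "turn": 0}]}}

```text
clock: 14.48
tcp_pos: [0.5032, 0.2853, 0.2002]
orientation: [[-0.24, 0.971, -0.0], [0.971, 0.24, -0.001], [-0.0, -0.0, -1.0]]
force: [0.7, 0.3, -1.3]
gripper_width: 0.343
grip_force: 21.7
```

```bash
python3 - <<'E'
from h import *
import pickle
U,M=jig(); o=shoot("w8"); _,im=pickle.load(open("pics/w8.pkl","rb")); print(o["tcp_pos"],o["gripper_width"],o["joints"].round(1))
a=np.radians(103.985); R=np.array([[np.cos(a),np.sin(a),0],[np.sin(a),-np.cos(a),0],[0,0,-1]])
print(go(R,tcp_for((.025,-.0025),0,U,M)),go(R,tcp_for((-.009,-.0025),0,U,M)))
def riv(im):
    g=im[225:325,226:286]; h=cv2.cvtColor(g,cv2.COLOR_RGB2HSV); m=cv2.inRange(h,(0,0,70),(180,90,255))
    n,_,st,ce=cv2.connectedComponentsWithStats(m)
    for i in range(1,n):
        if 40<st[i,4]<400: print("riv",(ce[i]+[226,225]).round(1),st[i].tolist())
riv(pickle.load(open("pics/w7.pkl","rb"))[1]); riv(im)
np.save("pics/scene4.npy",arm.camera("scene"))
E
```

```text
[0.50320901 0.28531144 0.20018725] 0.34262066091610216 [25.9 11.8 71.2 -0.  97.1 12. ]
(array([-1.000e-01, -2.300e+00,  1.204e+02]), array([-0.01,  0.02, -0.11])) (array([-34.1,  -2.2, 120.4]), array([-0.01,  0.02, -0.11]))
riv [254.9 259.1] [23, 29, 13, 11, 115]
riv [255.  301.8] [23, 71, 13, 12, 124]
riv [256.8 322.1] [0, 90, 60, 10, 275]
riv [254.9 258.8] [23, 28, 13, 13, 137]
riv [255.  301.9] [23, 71, 13, 12, 121]
riv [258.5 321.9] [0, 90, 60, 10, 249]
```

{"api": "send_rows", "payload": {"moves": [{"hand": 0, "translation": [0, -2.3, 40], "turn": 0}, {"hand": 0, "translation": [0, 0, 40], "turn": 0}, {"hand": 0, "translation": [0, 0, 30], "turn": 0}, {"hand": 0, "translation": [0, 0, 10.4], "turn": 0}, {"hand": 0, "translation": [0, 0, 0], "turn": 0}, {"hand": 0, "translation": [0, 0, 0], "turn": 0}]}}

```text
clock: 15.32
tcp_pos: [0.5018, 0.286, 0.0819]
orientation: [[-0.241, 0.971, 0.003], [0.971, 0.241, 0.001], [0.001, 0.003, -1.0]]
force: [1.1, -0.4, 0.0]
gripper_width: 0.342
grip_force: 21.6
```

{"api": "send_rows", "payload": {"moves": [{"hand": 0, "translation": [-12, 0, 0], "turn": 0}, {"hand": 0, "translation": [-10, 0, 0], "turn": 0}, {"hand": 0, "translation": [-6, 0, 0], "turn": 0}, {"hand": 0, "translation": [-4, 0, 0], "turn": 0}, {"hand": 0, "translation": [0, 0, 0], "turn": 0}]}}

```text
clock: 15.95
tcp_pos: [0.5087, 0.2544, 0.0801]
orientation: [[-0.241, 0.971, 0.0], [0.971, 0.241, -0.0], [-0.0, 0.0, -1.0]]
force: [-1.0, -0.6, -0.4]
gripper_width: 0.345
grip_force: 21.7
```

{"api": "send_rows", "payload": {"moves": [{"hand": 0, "translation": [-3, 0, 0], "turn": 0}, {"hand": 0, "translation": [-0.9, 0, -11], "turn": 0}, {"hand": 0, "translation": [-1.9, 0, -11], "turn": 0}, {"hand": 0, "translation": [0, 0, 0], "turn": 0}]}}

```text
clock: 16.45
tcp_pos: [0.5107, 0.2493, 0.1036]
orientation: [[-0.241, 0.971, 0.002], [0.971, 0.241, 0.001], [0.001, 0.003, -1.0]]
force: [0.2, 0.7, -1.2]
gripper_width: 0.344
grip_force: 21.4
```

```bash
cat >> h.py <<'E'
def riv(im):
    g=im[225:330,226:286]; h=cv2.cvtColor(g,cv2.COLOR_RGB2HSV); m=cv2.inRange(h,(0,0,70),(180,90,255))
    n,_,st,ce=cv2.connectedComponentsWithStats(m)
    for i in range(1,n):
        if 25<st[i,4]<400: print("riv",(ce[i]+[226,225]).round(1),st[i].tolist())
E
python3 - <<'E'
from h import *
import pickle
o=shoot("w9"); riv(pickle.load(open("pics/w9.pkl","rb"))[1]); print(o["tcp_pos"],o["force"])
E
```

```text
riv [255.  258.6] [23, 29, 13, 10, 103]
riv [254.8 297.9] [23, 68, 12, 10, 85]
riv [254.6 321.5] [16, 88, 26, 17, 387]
[0.51065489 0.24931885 0.10357539] [ 0.19812199  0.71899479 -1.20467846]
```

The pin is pivoting: rivet spacing went from 43 to 39 px, or about 7°. I'll continue the arc.

{"api": "send_rows", "payload": {"moves": [{"hand": 0, "translation": [-2.8, 0, -10.8], "turn": 0}, {"hand": 0, "translation": [-3.8, 0, -10.6], "turn": 0}, {"hand": 0, "translation": [0, 0, 0], "turn": 0}]}}

```text
clock: 16.88
tcp_pos: [0.5123, 0.2426, 0.1249]
orientation: [[-0.241, 0.971, 0.002], [0.971, 0.241, 0.001], [0.0, 0.002, -1.0]]
force: [-0.5, -0.2, -1.7]
gripper_width: 0.338
grip_force: 21.0
```

{"api": "send_rows", "payload": {"moves": [{"hand": 0, "translation": [-4.7, 0, -10.4], "turn": 0}, {"hand": 0, "translation": [-5.6, 0, -10], "turn": 0}, {"hand": 0, "translation": [0, 0, 0], "turn": 0}, {"hand": 0, "translation": [0, 0, 0], "turn": 0}]}}

```text
clock: 17.38
tcp_pos: [0.5142, 0.2325, 0.1438]
orientation: [[-0.241, 0.971, 0.0], [0.971, 0.241, -0.0], [-0.0, 0.0, -1.0]]
force: [-0.1, -0.3, -0.8]
gripper_width: 0.342
grip_force: 20.5
```

```bash
python3 - <<'E'
from h import *
import pickle
o=shoot("w10"); im=pickle.load(open("pics/w10.pkl","rb"))[1]; riv(im); handle(im,.15,o); print(o["tcp_pos"],o["force"])
U,M=jig(); print(o["orientation"].T@(tcp_for((-.0087,-.005),30,U,M)-o["tcp_pos"])*1000)
px=lambda X:proj("wrist",o["tcp_pos"]+o["orientation"]@X,o).round(1)
b=np.array([-.0095,0,-.0265]);piv=np.array([0,0,-.0265])
for t in (0,20,25,30,35):
    a=np.radians(t);R=np.array([[np.cos(a),0,np.sin(a)],[0,1,0],[-np.sin(a),0,np.cos(a)]])
    f=lambda X:px(piv+R@(b+np.array(X)-piv))[1]
    print(t,f([.011,0,-.011]),f([-.011,0,-.011]))
E
```

```text
px [460.  108.2] [ 27.5 100.6] 19.3 xyz [0.5935 0.3203 0.15  ] bbox (431, 57, 36, 97)
px [455.5 253.2] [21.4 95.2] 16.1 xyz [0.6227 0.2484 0.15  ] bbox (432, 206, 47, 93)
px [256. 249.] [86. 66.] 90.0 xyz [0.5164 0.2247 0.15  ] bbox (223, 206, 67, 87)
[0.5141608  0.23246256 0.14382762] [-0.08217237 -0.25630266 -0.78248093]
[ 0.26683343 -0.07969     0.61340015]
0 260.6 303.5
20 268.2 298.4
25 269.8 296.4
30 271.2 294.1
35 272.5 291.5
```

```bash
python3 - <<'E'
from h import *
import pickle
for n in ("w9","w10"):
    im=pickle.load(open(f"pics/{n}.pkl","rb"))[1]
    h=cv2.cvtColor(im,cv2.COLOR_RGB2HSV)
    print(n,[(r,h[r,253:258,1].mean().round().astype(int).item(),h[r,253:258,2].mean().round().astype(int).item()) for r in range(200,330,3)])
E
```

```text
w9 [(200, 46, 118), (203, 45, 118), (206, 45, 118), (209, 45, 118), (212, 45, 117), (215, 149, 64), (218, 163, 49), (221, 178, 47), (224, 186, 48), (227, 175, 50), (230, 175, 50), (233, 176, 56), (236, 174, 63), (239, 178, 62), (242, 172, 62), (245, 177, 62), (248, 169, 62), (251, 164, 63), (254, 39, 72), (257, 39, 73), (260, 38, 77), (263, 44, 73), (266, 168, 62), (269, 170, 62), (272, 174, 62), (275, 174, 62), (278, 172, 62), (281, 177, 62), (284, 177, 61), (287, 170, 62), (290, 181, 62), (293, 47, 67), (296, 38, 73), (299, 38, 75), (302, 62, 70), (305, 178, 62), (308, 177, 61), (311, 174, 63), (314, 58, 94), (317, 39, 102), (320, 40, 105), (323, 39, 105), (326, 40, 104), (329, 41, 105)]
w10 [(200, 46, 116), (203, 47, 116), (206, 161, 84), (209, 172, 99), (212, 174, 97), (215, 171, 96), (218, 175, 55), (221, 179, 54), (224, 176, 56), (227, 179, 56), (230, 172, 56), (233, 174, 57), (236, 172, 60), (239, 176, 64), (242, 174, 59), (245, 176, 56), (248, 179, 56), (251, 169, 55), (254, 38, 66), (257, 36, 67), (260, 41, 67), (263, 172, 55), (266, 169, 56), (269, 172, 56), (272, 177, 56), (275, 172, 56), (278, 177, 56), (281, 44, 64), (284, 35, 65), (287, 67, 63), (290, 177, 55), (293, 102, 63), (296, 38, 96), (299, 40, 96), (302, 39, 95), (305, 38, 96), (308, 40, 95), (311, 38, 95), (314, 39, 95), (317, 39, 94), (320, 41, 94), (323, 39, 94), (326, 38, 93), (329, 40, 93)]
```

Both rivets are still in view, at rows 257 and 284, which gives about 25–30° of tilt. I'll push along the bore line in small steps and watch the force.

{"api": "send_rows", "payload": {"moves": [{"hand": 0, "translation": [-5.2, 0, 3], "turn": 0}, {"hand": 0, "translation": [-5.2, 0, 3], "turn": 0}, {"hand": 0, "translation": [0, 0, 0], "turn": 0}]}}

```text
clock: 17.8
tcp_pos: [0.5164, 0.222, 0.137]
orientation: [[-0.241, 0.971, -0.001], [0.971, 0.241, -0.001], [-0.0, -0.001, -1.0]]
force: [-0.2, 1.2, -2.8]
gripper_width: 0.343
grip_force: 20.4
```

{"api": "send_rows", "payload": {"moves": [{"hand": 0, "translation": [-5.2, 0, 3], "turn": 0}, {"hand": 0, "translation": [0, 0, 0], "turn": 0}]}}

```text
clock: 18.05
tcp_pos: [0.5178, 0.217, 0.1344]
orientation: [[-0.241, 0.971, -0.0], [0.971, 0.241, -0.0], [-0.0, -0.001, -1.0]]
force: [0.0, -0.5, -2.1]
gripper_width: 0.344
grip_force: 20.4
```

```bash
cat >> h.py <<'E'
def rows(n):
    import pickle
    im=pickle.load(open(f"pics/{n}.pkl","rb"))[1]; h=cv2.cvtColor(im,cv2.COLOR_RGB2HSV)
    s=h[200:335,253:258,1].mean(1)<100; e=np.flatnonzero(np.diff(s.astype(int)))+201; print(n,"edges",e.tolist())
E
python3 - <<'E'
from h import *
o=shoot("w11"); [rows(n) for n in("w8","w9","w10","w11")]; print(o["tcp_pos"],o["force"])
U,M=jig(); print((M.T@(o["tcp_pos"]-tcp_for((0,0),30,U,M))*1000).round(1))
E
```

```text
w8 edges [219, 253, 266, 296, 308, 320]
w9 edges [215, 253, 265, 292, 303, 314]
w10 edges [206, 253, 262, 280, 288, 294]
w11 edges [206, 253, 262, 280, 288, 293]
[0.51778219 0.21704514 0.13437524] [ 1.45578123e-03 -4.68835380e-01 -2.06808046e+00]
[ -0.1 -28.4   0.4]
```

```bash
cat >> h.py <<'E'
def fit(edges):
    from scipy.optimize import least_squares
    c=arm.get_calibration("wrist"); f=192/np.tan(np.radians(c["fovy"]/2)); T=np.array(c["tool_from_camera"])
    obs=np.array([edges[0],(edges[1]+edges[2])/2,(edges[3]+edges[4])/2,edges[5]])-.5
    pts=np.array([[.023,.011],[.011,-.011],[-.011,-.011],[-.0225,-.011]])
    def F(q):
        a=q[0]; x=q[1]/1e3+np.cos(a)*pts[:,0]+np.sin(a)*pts[:,1]; z=q[2]/1e3-np.sin(a)*pts[:,0]+np.cos(a)*pts[:,1]
        p=T[:3,:3].T@(np.c_[x,0*x,z]-T[:3,3]).T
        return c["cy"]+f*p[1]/p[2]-obs
    r=least_squares(F,[.2,-9,-26],x_scale=[.1,1,1]); print("tilt %.1f centre x %.1f z %.1f res"%(np.degrees(r.x[0]),*r.x[1:]),r.fun.round(1)); return r.x
E
python3 - <<'E'
from h import *
for e in ([219,253,266,296,308,320],[215,253,265,292,303,314],[206,253,262,280,288,293.5]): fit(e)
E
```

```text
tilt 0.3 centre x -12.5 z -19.6 res [-0.1  0.5 -1.2  0.8]
tilt 7.1 centre x -11.0 z -18.0 res [-0.   0.3 -0.9  0.6]
tilt 27.7 centre x -5.2 z -15.7 res [-0.   0.4 -1.1  0.7]
```

The fit gives 27.7° tilt, with the pin pivoting about a point high in the handle. The pin is therefore about 2.5 mm low at the handle, with its tip near y = −24. I'll correct that and push on.

{"api": "send_rows", "payload": {"moves": [{"hand": 0, "translation": [-1.2, 0, -2.2], "turn": 0}, {"hand": 0, "translation": [-4.3, 0, 2.5], "turn": 0}, {"hand": 0, "translation": [-4.3, 0, 2.5], "turn": 0}, {"hand": 0, "translation": [-4.3, 0, 2.5], "turn": 0}, {"hand": 0, "translation": [0, 0, 0], "turn": 0}]}}

```text
clock: 18.73
tcp_pos: [0.5212, 0.2032, 0.1291]
orientation: [[-0.24, 0.971, -0.0], [0.971, 0.24, -0.001], [-0.001, -0.001, -1.0]]
force: [0.5, 0.7, -2.7]
gripper_width: 0.349
grip_force: 20.4
```

{"api": "send_rows", "payload": {"moves": [{"hand": 0, "translation": [-4.3, 0, 2.5], "turn": 0}, {"hand": 0, "translation": [-4.3, 0, 2.5], "turn": 0}, {"hand": 0, "translation": [0, 0, 0], "turn": 0}]}}

```text
clock: 19.1
tcp_pos: [0.5233, 0.195, 0.1241]
orientation: [[-0.241, 0.971, -0.0], [0.971, 0.241, -0.001], [-0.0, -0.001, -1.0]]
force: [-0.5, 0.1, -1.9]
gripper_width: 0.345
grip_force: 20.4
```

```bash
python3 - <<'E'
from h import *
o=shoot("w12"); rows("w12"); print(o["tcp_pos"],o["force"],o["clock"])
U,M=jig(); print((M.T@(o["tcp_pos"]-tcp_for((0,0),30,U,M))*1000).round(1))
E
```

```text
w12 edges [205, 253, 262, 279, 287, 291]
[0.52326999 0.19498045 0.12414045] [-0.51796589  0.115348   -1.94548538] 19.1
[ -0.1 -53.2   2.9]
```

{"api": "send_rows", "payload": {"moves": [{"hand": 0, "translation": [-4.3, 0, 2.5], "turn": 0}, {"hand": 0, "translation": [-4.3, 0, 2.5], "turn": 0}, {"hand": 0, "translation": [-4.3, 0, 2.5], "turn": 0}, {"hand": 0, "translation": [0, 0, 0], "turn": 0}]}}

```text
clock: 19.65
tcp_pos: [0.5264, 0.1825, 0.1166]
orientation: [[-0.241, 0.971, -0.0], [0.971, 0.241, -0.0], [-0.0, -0.0, -1.0]]
force: [-0.6, -0.4, -2.4]
gripper_width: 0.345
grip_force: 20.4
```

{"api": "send_rows", "payload": {"moves": [{"hand": 0, "translation": [-4.3, 0, 2.5], "turn": 0}, {"hand": 0, "translation": [-4.3, 0, 2.5], "turn": 0}, {"hand": 0, "translation": [0, 0, 0], "turn": 0}]}}

```text
clock: 20.02
tcp_pos: [0.5285, 0.1741, 0.1117]
orientation: [[-0.241, 0.971, -0.0], [0.971, 0.241, -0.0], [-0.0, -0.0, -1.0]]
force: [-0.6, 0.7, -0.4]
gripper_width: 0.344
grip_force: 20.4
```

```bash
python3 - <<'E'
from h import *
o=shoot("w13"); rows("w13"); print(o["tcp_pos"],o["force"],o["clock"])
U,M=jig(); print((M.T@(o["tcp_pos"]-tcp_for((0,0),30,U,M))*1000).round(1))
E
```

```text
w13 edges [253, 262, 279, 286, 291]
[0.52846045 0.17413731 0.11165361] [-0.57381058  0.69302088 -0.42749259] 20.025
[ -0.1 -78.1   2.8]
```

{"api": "send_rows", "payload": {"moves": [{"hand": 0, "translation": [-4.3, 0, 2.5], "turn": 0}, {"hand": 0, "translation": [-4.3, 0, 2.5], "turn": 0}, {"hand": 0, "translation": [-4.3, 0, 2.5], "turn": 0}, {"hand": 0, "translation": [-4.3, 0, 2.5], "turn": 0}, {"hand": 0, "translation": [0, 0, 0], "turn": 0}]}}

```text
clock: 20.7
tcp_pos: [0.5326, 0.1574, 0.1017]
orientation: [[-0.241, 0.971, -0.0], [0.971, 0.241, -0.0], [-0.0, -0.0, -1.0]]
force: [0.5, -0.4, -1.2]
gripper_width: 0.349
grip_force: 20.4
```

{"api": "send_rows", "payload": {"moves": [{"hand": 0, "translation": [-2.6, 0, 1.5], "turn": 0}, {"hand": 0, "translation": [0, 0, 0], "turn": 0}]}}

```text
clock: 20.95
tcp_pos: [0.5332, 0.1552, 0.1004]
orientation: [[-0.241, 0.971, -0.0], [0.971, 0.241, -0.0], [-0.0, -0.0, -1.0]]
force: [-0.2, 0.3, -1.9]
gripper_width: 0.343
grip_force: 20.4
```

{"api": "send_rows", "payload": {"moves": [{"hand": 0, "translation": [-1.7, 0, 1], "turn": 0}, {"hand": 0, "translation": [0, 0, 0], "turn": 0}]}}

```text
clock: 21.2
tcp_pos: [0.5337, 0.1536, 0.0994]
orientation: [[-0.241, 0.971, 0.0], [0.971, 0.241, -0.0], [-0.0, 0.0, -1.0]]
force: [0.2, -0.4, -1.9]
gripper_width: 0.342
grip_force: 20.4
```

{"api": "send_rows", "payload": {"moves": [{"hand": 0, "translation": [-1.7, 0, 1], "turn": 0}, {"hand": 0, "translation": [0, 0, 0], "turn": 0}]}}

```text
clock: 21.45
tcp_pos: [0.5341, 0.1519, 0.0984]
orientation: [[-0.241, 0.971, -0.0], [0.971, 0.241, -0.0], [-0.0, -0.0, -1.0]]
force: [-0.3, -0.0, -2.5]
gripper_width: 0.337
grip_force: 20.4
```

{"api": "send_rows", "payload": {"moves": [{"hand": 0, "translation": [-0.9, 0, 0.5], "turn": 0}, {"hand": 0, "translation": [0, 0, 0], "turn": 0}]}}

```text
clock: 21.7
tcp_pos: [0.5343, 0.1512, 0.098]
orientation: [[-0.241, 0.971, 0.0], [0.971, 0.241, -0.0], [-0.0, 0.0, -1.0]]
force: [0.4, 0.9, -1.2]
gripper_width: 0.344
grip_force: 20.4
```

{"api": "send_rows", "payload": {"moves": [{"hand": 0, "translation": [-1.7, 0, 1], "turn": 0}, {"hand": 0, "translation": [0, 0, 0], "turn": 0}]}}

```text
clock: 21.95
tcp_pos: [0.5346, 0.1501, 0.0974]
orientation: [[-0.241, 0.97, 0.0], [0.97, 0.241, 0.001], [0.001, 0.0, -1.0]]
force: [-2.4, 5.3, 2.0]
gripper_width: 0.346
grip_force: 20.7
```

```bash
python3 - <<'E'
from h import *
import pickle
o=shoot("w14"); im=pickle.load(open("pics/w14.pkl","rb"))[1]; print(o["tcp_pos"],o["force"],o["clock"])
h=cv2.cvtColor(im,cv2.COLOR_RGB2HSV); print([(r,int(h[r,253:258,1].mean()),int(h[r,253:258,2].mean())) for r in range(190,330,3)])
U,M=jig(); print((M.T@(o["tcp_pos"]-tcp_for((0,0),30,U,M))*1000).round(1))
print("eye top edge rows",[proj("wrist",U+M@np.array([0,y,.018]),o).round(1).tolist() for y in(0,-.010)])
E
```

```text
[0.53461604 0.150136   0.09737436] [-2.36944727  5.32818367  2.04636373] 21.95
[(190, 127, 67), (193, 126, 70), (196, 135, 68), (199, 141, 77), (202, 137, 77), (205, 169, 71), (208, 173, 98), (211, 174, 97), (214, 173, 97), (217, 175, 94), (220, 171, 96), (223, 178, 93), (226, 171, 71), (229, 176, 70), (232, 179, 54), (235, 173, 55), (238, 182, 59), (241, 173, 59), (244, 177, 54), (247, 185, 52), (250, 177, 53), (253, 64, 60), (256, 36, 62), (259, 34, 64), (262, 153, 54), (265, 177, 53), (268, 174, 53), (271, 180, 52), (274, 176, 53), (277, 173, 53), (280, 39, 62), (283, 39, 77), (286, 109, 78), (289, 172, 74), (292, 43, 88), (295, 40, 89), (298, 40, 93), (301, 42, 108), (304, 41, 110), (307, 41, 105), (310, 39, 84), (313, 40, 78), (316, 38, 90), (319, 39, 90), (322, 40, 89), (325, 42, 95), (328, 40, 107)]
[   0.  -106.6    2.9]
eye top edge rows [[255.4, 299.2], [255.4, 307.8]]
```

Handle contact with the upper eye has started: 6 N, pointing uphill. One small firm push, then I'll read it again.

{"api": "send_rows", "payload": {"moves": [{"hand": 0, "translation": [-1.3, 0, 0.7], "turn": 0}, {"hand": 0, "translation": [0, 0, 0], "turn": 0}]}}

```text
clock: 22.25
tcp_pos: [0.5347, 0.15, 0.0975]
orientation: [[-0.242, 0.97, 0.0], [0.97, 0.242, 0.003], [0.003, 0.001, -1.0]]
force: [-6.3, 8.0, 7.1]
gripper_width: 0.348
grip_force: 21.2
```

{"api": "send_rows", "payload": {"moves": [{"hand": 0.65, "translation": [0, 0, 0], "turn": 0}, {"hand": 0.65, "translation": [0, 0, 0], "turn": 0}, {"hand": 0.65, "translation": [0, 0, 0], "turn": 0}, {"hand": 0.65, "translation": [0, 0, 0], "turn": 0}, {"hand": 0.65, "translation": [0, 0, -15], "turn": 0}, {"hand": 0.65, "translation": [0, 0, -30], "turn": 0}, {"hand": 0.65, "translation": [0, 0, -40], "turn": 0}, {"hand": 0.65, "translation": [0, 0, -40], "turn": 0}, {"hand": 0.65, "translation": [0, 0, 0], "turn": 0}, {"hand": 0.65, "translation": [0, 0, 0], "turn": 0}]}}

```text
clock: 23.5
tcp_pos: [0.5349, 0.1482, 0.2213]
orientation: [[-0.241, 0.971, -0.0], [0.971, 0.241, -0.0], [-0.0, -0.0, -1.0]]
force: [0.2, 0.4, -0.5]
gripper_width: 0.65
grip_force: 0.0
```

```bash
python3 - <<'E'
from h import *
import pickle
o=shoot("w15"); im=pickle.load(open("pics/w15.pkl","rb"))[1]; print(o["tcp_pos"],o["force"],o["gripper_width"],o["clock"])
U,M=jig(); J=lambda *q: proj("wrist",U+M@(np.array(q)/1e3),o).round(1).tolist()
hsv=cv2.cvtColor(im,cv2.COLOR_RGB2HSV)
# pin home: handle centre at (0,23,4) in jig; top face z=15
print("expect handle top corners",J(-15,0,15),J(15,0,15),J(-15,46,15),J(15,46,15),"rivets",J(0,12,15),J(0,34,15))
c=int(round(J(0,20,15)[0])); print([(r,int(hsv[r,c-2:c+3,0].mean()),int(hsv[r,c-2:c+3,1].mean()),int(hsv[r,c-2:c+3,2].mean())) for r in range(150,330,3)])
print("tip expect",J(0,-100,0),J(0,-80,0))
E
```

```text
[0.53488474 0.14824674 0.22126764] [ 0.220001    0.36192263 -0.45619373] 0.6497548364539686 23.5
expect handle top corners [238.3, 210.6] [272.6, 210.5] [236.1, 171.9] [274.8, 171.9] rivets [255.5, 201.4] [255.5, 182.9]
[(150, 25, 103, 174), (153, 16, 138, 96), (156, 12, 175, 87), (159, 12, 176, 88), (162, 12, 176, 91), (165, 12, 177, 93), (168, 12, 175, 120), (171, 12, 175, 104), (174, 12, 176, 101), (177, 12, 81, 107), (180, 16, 42, 121), (183, 12, 137, 105), (186, 12, 176, 118), (189, 12, 174, 121), (192, 12, 177, 120), (195, 12, 168, 121), (198, 15, 46, 124), (201, 13, 80, 109), (204, 12, 173, 91), (207, 15, 66, 73), (210, 18, 41, 84), (213, 17, 42, 94), (216, 17, 40, 101), (219, 19, 41, 101), (222, 13, 37, 84), (225, 14, 40, 84), (228, 15, 37, 78), (231, 17, 41, 84), (234, 17, 40, 83), (237, 17, 42, 99), (240, 17, 40, 101), (243, 17, 42, 131), (246, 15, 40, 140), (249, 16, 41, 134), (252, 17, 44, 143), (255, 18, 42, 144), (258, 18, 40, 168), (261, 20, 38, 172), (264, 53, 22, 159), (267, 55, 22, 160), (270, 54, 22, 159), (273, 53, 22, 160), (276, 54, 21, 159), (279, 55, 21, 160), (282, 54, 23, 159), (285, 52, 22, 159), (288, 53, 22, 159), (291, 53, 23, 158), (294, 30, 31, 116), (297, 46, 28, 150), (300, 53, 23, 159), (303, 52, 23, 159), (306, 53, 24, 159), (309, 54, 23, 152), (312, 43, 32, 183), (315, 42, 32, 183), (318, 42, 33, 184), (321, 43, 33, 183), (324, 44, 33, 185), (327, 44, 32, 184)]
tip expect [255.3, 258.2] [255.4, 248.1]
```

The pin stayed in place on release. I'll check the seating against the eye edges in the same picture.

```bash
python3 - <<'E'
from h import *
import pickle
o,im=pickle.load(open("pics/w15.pkl","rb"))
U,M=jig(); J=lambda *q: proj("wrist",U+M@(np.array(q)/1e3),o).round(1).tolist()
for y in (0,-10,-34,-46,-70,-80): print(y,J(0,y,18),end=" ")
print("tip",J(0,-100,0),"lowbore",J(0,-80,0))
hsv=cv2.cvtColor(im,cv2.COLOR_RGB2HSV)
for c in (243,255,267): print(c,[(r,int(hsv[r,c-1:c+2,1].mean()),int(hsv[r,c-1:c+2,2].mean())) for r in range(194,270,1)])
for n in("top","scene"): np.save(f"pics/{n}5.npy",arm.camera(n))
# scene view: expected pixels of handle and tip
K=lambda *q: proj("scene",U+M@(np.array(q)/1e3)).round(1).tolist()
print("scene tip",K(0,-100,0),"lower eye",K(0,-80,0),"upper",K(0,0,18),"handle",K(0,23,4),K(-15,0,15),K(-15,46,15))
E
```

```text
0 [255.4, 213.2] -10 [255.4, 220.4] -34 [255.4, 236.4] -46 [255.4, 243.8] -70 [255.4, 257.3] -80 [255.4, 262.6] tip [255.3, 258.2] lowbore [255.4, 248.1]
243 [(194, 178, 112), (195, 177, 89), (196, 174, 74), (197, 173, 72), (198, 173, 72), (199, 188, 71), (200, 176, 72), (201, 178, 72), (202, 177, 72), (203, 171, 73), (204, 177, 72), (205, 171, 72), (206, 159, 67), (207, 68, 75), (208, 43, 85), (209, 42, 87), (210, 42, 86), (211, 41, 85), (212, 41, 85), (213, 40, 96), (214, 43, 102), (215, 40, 102), (216, 42, 102), (217, 42, 102), (218, 43, 102), (219, 39, 102), (220, 42, 95), (221, 40, 87), (222, 40, 85), (223, 42, 84), (224, 42, 85), (225, 41, 85), (226, 40, 85), (227, 41, 85), (228, 40, 84), (229, 40, 84), (230, 39, 83), (231, 40, 85), (232, 40, 84), (233, 40, 85), (234, 42, 83), (235, 42, 84), (236, 43, 91), (237, 43, 99), (238, 41, 101), (239, 41, 99), (240, 42, 97), (241, 41, 98), (242, 40, 99), (243, 41, 98), (244, 40, 90), (245, 39, 85), (246, 41, 84), (247, 40, 84), (248, 39, 86), (249, 40, 85), (250, 41, 84), (251, 39, 84), (252, 40, 85), (253, 40, 85), (254, 39, 85), (255,
[... 2063 characters left out ...]
, (234, 41, 121), (235, 40, 136), (236, 40, 156), (237, 39, 169), (238, 40, 173), (239, 41, 173), (240, 42, 173), (241, 42, 172), (242, 42, 173), (243, 40, 166), (244, 42, 151), (245, 42, 143), (246, 42, 143), (247, 41, 143), (248, 43, 143), (249, 44, 143), (250, 42, 144), (251, 43, 144), (252, 42, 143), (253, 41, 144), (254, 42, 143), (255, 41, 144), (256, 41, 145), (257, 43, 156), (258, 42, 167), (259, 42, 172), (260, 42, 173), (261, 41, 171), (262, 24, 162), (263, 23, 161), (264, 23, 161), (265, 22, 161), (266, 22, 161), (267, 21, 161), (268, 23, 161), (269, 22, 161)]
scene tip [236.0, 183.4] lower eye [231.9, 179.4] upper [217.4, 160.4] handle [211.3, 158.2] [214.4, 162.8] [204.9, 153.6]
```

```bash
python3 -c "
from bench import arm
print(arm.hand_in())"
```

```text
the job is handed in; nothing more can be done
None
```

The carriage is home and the pin is threaded through all three eyes, with the handle against the upper eye (or within about 1.5 mm by the last picture). I let go of it and handed in at about 24 s, and never took the arm near the tape measure, screwdriver or sanding block.

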